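Load the tuna tin past the spring catch of the tin rack

ROBOT

A 6-joint arm with a two-finger parallel gripper is mounted at the origin on a cart in front of the work surface, level with it; the furniture and walls round the work are solid. World frame = base frame: x ahead of the robot, y to its left, z up, the work surface at z = 0. Lengths are in mm, angles in rad, forces in N, time in s.
With the tool pointing down it reaches from about 275 to 1000 mm from the base axis. Payload 8.4 kg.
Tool frame: the origin (TCP) lies at the very end of the fingers, on their centre line; the grasp point (between the pads) lies 19 mm behind it; z points along the fingers, y is the line along which they close (so a half turn about z gives the same grasp; the last joint's range is limited). The gripper opens to 85 mm and grips with 20 to 120 N. Pads are 22 mm wide; open, the fingers measure 114 mm over their backs; the gripper's body (76 mm by 85 mm) begins 54 mm behind the grasp point. The pads swing forward as they close: fully open they stand 13 mm farther back than shut.
Start: joints at [1.184, 0.353, 1.633, -0, 1.155, -0.002], TCP at [234.607, 579.299, 231.281] pointing down, gripper open.
Joint ranges: [-2.63, 2.63], [-0.92, 2.1], [0.06, 2.66], [-1.3, 4.44], [0, 2.69], [-3.02, 3.02]. Speed limits (rad/s): [2.22, 2.22, 2.79, 3.14, 3.14, 3.14].

INTERFACE

Orientations are given as [roll, pitch, yaw] about the fixed x, y, z axes, in that order (R = Rz(yaw) Ry(pitch) Rx(roll)).
In Python, from rig import sensors, grab_frame, camera_params, order gives the robot as it stands. The module is installed in compiled form; this text tells all that it offers.
- The arm moves only by the tool move_arm, never from a script. Its argument "motion" is a list of rows, each a list of 7 numbers: the turn, a rotation vector about the tool's x, y, z in rad, then the shift along the tool's x, y, z in m, then the finger opening in m, from 0 to 0.0854. A call has 1 to 8 rows; each row is the pose to reach, as a shift and turn from the pose commanded when the call began, along the tool's axes at that moment; what a row does not reach only later rows make up. A row lasts 1/8 s, in which the tool goes at most 62.5 mm and 10.7 degrees, less where a joint would pass 70% of its speed; a pose out of reach is approached as far as the arm can. A call with a gripper value outside its range is refused whole. The fingers move at their own pace and stop on an object; "grip_force" is the grip in N (left out, the last holds). Time passes only in rows, so rows that repeat a pose let the fingers close. It gives the time, the measured TCP pose, the force, the opening and the grip force at its end, in the units of the state.
- sensors.sense(): the state, without advancing time (a new reading comes with each control period).
- grab_frame(name): name is "scene" or "top" or "wrist"; returns (picture, depth): 384x512x3 uint8, red, green, blue; 384x512 float32, mm along the optical axis (not along the pixel's ray), 0 where there is no reading.
- camera_params(name): a dict with "camera_matrix" (3x3 intrinsics, pixels), "world_from_camera" (4x4, takes a point from camera to world coordinates). Camera axes: x right, y down, z forward; pixel columns grow to the right and rows downward; lengths in mm; the calibration is good to about 2 mm. A picture is of the moment at which its call begins: read the wrist's pose just before it. camera_params takes no time and is no camera call; for the wrist camera it gives the pose at the moment of the call.
- order.sign_off(): hands the job in; it is judged then, once.
The state is a dict: "clock": time; "qpos": joint angles; "qvel": joint speeds; "joint_efforts": joint torques, N m; "eef_pos": TCP position; "tcp_rot": TCP orientation; "contact_force": force on the tool from outside, world axes, zero at the start; "wrist_torque": the same for the moment, N m; "opening": opening from 0.0 (shut) to 1.0 (fully open); "grasp_force": force on a finger pad.
Only numpy, scipy, OpenCV 4.12 (cv2) and the standard library are available. Lean on these libraries where they do the work, as an engineer would, in place of code of your own. Each camera call takes 0.05 s, during which the arm holds its last target. There are 200 camera calls.

TASK

Press the orange spring catch of the tin rack down with the fingertips behind the tuna tin and, keeping it held down all the while, push the tin along the rails past the catch's two teeth into the bay at the end. Once the whole tin is past the teeth, let the catch spring up behind it and move clear. Only press and push: do not lift or tip the tin, and leave everything else on the worktop where it is.

Things in the scene. Friction and masses are not known exactly. Their poses are not given: they have to be found in the camera images.
- rack: Fixed light-wood tin rack, 285 x 109 mm. Origin on the worktop under the line of the two catch teeth, mid-width; x = push direction (to the robot's right), z up. Open front end at x -175 mm (sill there, top z 18 mm). Tin runs on two steel rails: tops z 28 mm, y +-33 to +-45.5 mm. Side guides: inner faces y +-46.5 mm, tops z 40 mm. The orange catch treadle fills the slot between the rails.
- catch_line (a point): Fixed point on the line of the teeth, mid-width, at rail-top height (z 28 mm in the rack frame); axes as the rack's. Along x from here the tin's axis is at -36 mm when stopped by raised teeth and at +36 mm or more when wholly past them.
- end_stop (a point): Fixed point on the inner face of the rack's end stop (x +100 mm, z 28 mm in the rack frame; stop's top at z 54 mm). The tin touching it has its axis 57 mm past the teeth.
- catch (a joint): Spring catch: m pressed down, 0 (up) to 0.014 (down on its stop). About 6 N to start, 10 N fully down, anywhere along the treadle; springs up when let go. Two dark steel teeth at x 0 in the rack frame, 6 mm long in x, 5 mm wide, 55 mm clear between them (closed fingers pass between); tops 8 mm above the rails when up, below the rails when pressed more than 8 mm.
- treadle_front (a point): Point on the treadle's top, mid-width, 145 mm before the teeth, amid three thin black lines; moves down with the catch. The treadle is a flat orange plate, x -165 to +30 mm in the rack frame, 62 mm wide; top at z 26 mm when up, 12 mm when down, always below the tin, so a fingertip can press it, slide along it and push the tin with the finger's side.
- tuna: Loose low round tuna tin, 86 mm diameter, 40 mm high, 0.16 to 0.33 kg, flat on the rails. Origin: centre of its underside, z up. It starts before the teeth with its axis 48 to 72 mm short of them.
- salt: Salt shaker, 44 mm diameter, 90 mm high, loose, standing behind the rack, beyond its left side guide. Origin: underside centre. Leave alone.
- spice_red: Spice jar with red cap, 45 mm diameter, 106 mm high, loose, standing behind the rack, beyond its left side guide. Origin: underside centre. Leave alone.
- mustard: Mustard-coloured jar with black lid, 65 mm diameter, 94 mm high, loose, standing behind the rack, beyond its left side guide. Origin: underside centre. Leave alone.
- lime: Green lime, 52 mm, loose, left of the rack in front of the sink. Leave alone.
- garlic: Garlic bulb, 56 mm, loose, on the strip in front of the sink, left of the lime. Leave alone.
Not all that is in view belongs to the job. There is more than one size of the tuna; the one meant has the size given above.

How it is judged:
By the outcome, as a careful person would: the job done as asked, in the order asked, and still so for the second after the job is handed in, with the robot touching nothing.
It also fails if it takes over 42 s, if anything falls off the work surface, if the arm or the gripper's body presses on something with over 40 N, if the wrist force passes 120 N, or if a joint passes its speed limit or range.

## Working session

There is one attempt and no reset: what is moved stays moved. The work goes in short steps, Python scripts to look and compute and a tool call to move; the robot and the scene stay as the last step left them, time stands still between calls to the robot, and variables do not carry over. Pictures are saved under pics/ and viewed, at most 10 in all, crops included, and the job is handed in when it is done.

Besides the shell and the picture viewer there is one more tool, called after ">>>" as name([rows], argument=value, ...), one row to a line, values as JSON. move_arm: Moves the arm, as the interface text tells. Its arguments: {"type":"object","properties":{"motion":{"type":"array","items":{"type":"array","items":{"type":"number"}}},"grip_force":{"type":"number"}},"required":["motion"]}

```bash
mkdir -p pics
cat > h.py <<'E'
import numpy as np, cv2
from rig import sensors, grab_frame, camera_params, order
def cast(name,uv,z):
    p=camera_params(name);K=np.array(p["camera_matrix"]);T=np.array(p["world_from_camera"])
    uv=np.atleast_2d(uv).astype(float)
    d=np.c_[uv,np.ones(len(uv))]@np.linalg.inv(K).T@T[:3,:3].T
    o=T[:3,3]; return o+d*((z-o[2])/d[:,2])[:,None]
def cloud(name,dep):
    p=camera_params(name);K=np.array(p["camera_matrix"]);T=np.array(p["world_from_camera"])
    v,u=np.mgrid[:384,:512]; c=np.stack([(u-K[0,2])/K[0,0]*dep,(v-K[1,2])/K[1,1]*dep,dep],-1)
    return c@T[:3,:3].T+T[:3,3]
E
python3 - <<'E'
from h import *
for n in("scene","top"):
    im,d=grab_frame(n); np.savez(f"pics/{n}.npz",im=im,d=d); cv2.imwrite(f"pics/{n}0.png",im[...,::-1]); print(n,np.round(camera_params(n)["world_from_camera"],2).tolist())
s=sensors.sense();print(s)
E
```

```text
scene [[0.53, -0.43, 0.73, -446.08], [-0.85, -0.26, 0.46, -719.46], [-0.01, -0.86, -0.5, 675.55], [0.0, 0.0, 0.0, 1.0]]
top [[0.02, -0.99, 0.11, 355.58], [-1.0, -0.02, -0.01, -126.68], [0.02, -0.11, -0.99, 1358.71], [0.0, 0.0, 0.0, 1.0]]
{'clock': 0.1, 'qpos': array([ 1.18357552e+00,  3.53573103e-01,  1.63406799e+00,  2.35119640e-06,
        1.15516489e+00, -2.42442080e-03]), 'qvel': array([ 4.35652209e-04, -1.06377508e-03, -2.38680199e-03,  2.74494596e-04,
        9.84700472e-04,  4.78282014e-05]), 'joint_efforts': array([ 1.61135518e-03, -6.06353974e+01, -3.42821646e+01, -2.68783941e-05,
        3.92328817e-03, -2.20395469e-05]), 'eef_pos': array([234.4613925 , 578.90248923, 230.63683415]), 'tcp_rot': array([-3.14037933e+00, -5.09147823e-06,  2.75679532e+00]), 'contact_force': array([ 0.34033156, -1.24990112,  0.011404  ]), 'wrist_torque': array([ 0.01639692, -0.02810548,  0.00015094]), 'grasp_force': 0.0, 'opening': 0.9966672648380168}
```

View pics/top0.png

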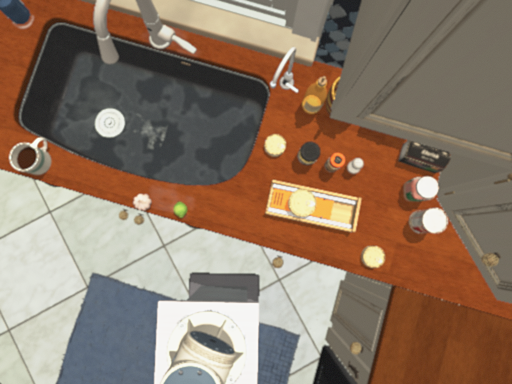

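View pics/scene0.png

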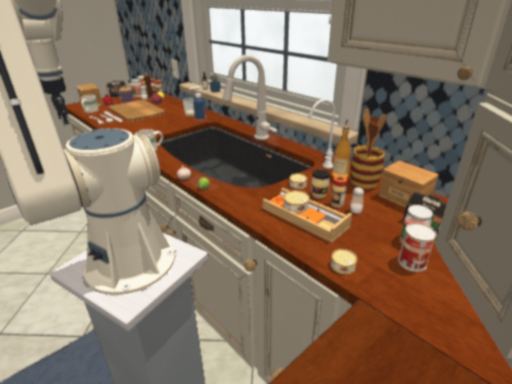

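The top view shows the rack at about (313,206), with three tin-like things: (301,203) on the rack, (275,145) behind it and (373,257) at the front right. The tin on the rails at (301,203) fits the description. I'll measure it and check a close crop.

Run:
```python
from h import *
Z=np.load("pics/top.npz");im,d=Z["im"],Z["d"]
c=im[170:245,250:375]
cv2.imwrite("pics/topcrop.png",cv2.resize(c,(800,480),interpolation=cv2.INTER_CUBIC)[...,::-1])
P=cloud("top",d)
print(np.round(camera_params("top")["camera_matrix"],1).tolist())
hsv=cv2.cvtColor(im,cv2.COLOR_RGB2HSV)
for (u,v) in [(301,203),(275,145),(373,257),(285,198),(335,212),(309,152),(336,162),(355,166),(270,190)]:
    q=P[v-2:v+3,u-2:u+3].reshape(-1,3);print((u,v),np.round(np.median(q,0)),hsv[v,u])
# tin on rack: cloud with z in 55..80 around it
roi=np.zeros(d.shape,bool);roi[185:225,280:325]=True
m=roi&(P[...,2]>60)&(P[...,2]<80)
print(m.sum(),P[m].mean(0),cv2.minEnclosingCircle(P[m][:,:2].astype(np.float32)))
roi=np.zeros(d.shape,bool);roi[172:238,258:368]=True
m=roi&(P[...,2]>32)&(P[...,2]<60)
print(cv2.minAreaRect(P[m][:,:2].astype(np.float32)))
for z in range(0,90,4): print(z,(roi&(P[...,2]>=z)&(P[...,2]<z+4)).sum(),end='; ')
```

```text
[[419.1, 0.0, 256.2], [0.0, 419.1, 191.8], [0.0, 0.0, 1.0]]
(301, 203) [ 466. -283.   64.] [ 28  62 247]
(275, 145) [ 656. -202.   27.] [ 27  64 247]
(373, 257) [ 304. -516.   29.] [ 27  66 246]
(285, 198) [ 484. -237.   26.] [ 20 171 247]
(335, 212) [ 445. -401.    6.] [ 26  86 246]
(309, 152) [ 622. -303.   93.] [19 30 67]
(336, 162) [ 590. -383.  107.] [  8 105 112]
(355, 166) [ 584. -448.   80.] [ 19  38 190]
(270, 190) [ 512. -189.    4.] [ 15 131 204]
585 [ 469.78844419 -288.28357337   65.08369228] ((469.80126953125, -287.8345031738281), 43.46597671508789)
((501.12493896484375, -332.4268798828125), (284.6283874511719, 187.66867065429688), 79.29563903808594)
0 1835; 4 599; 8 163; 12 59; 16 51; 20 221; 24 631; 28 436; 32 125; 36 240; 40 189; 44 34; 48 41; 52 55; 56 37; 60 215; 64 288; 68 75; 72 7; 76 0; 80 0; 84 0; 88 0;
```

View pics/topcrop.png

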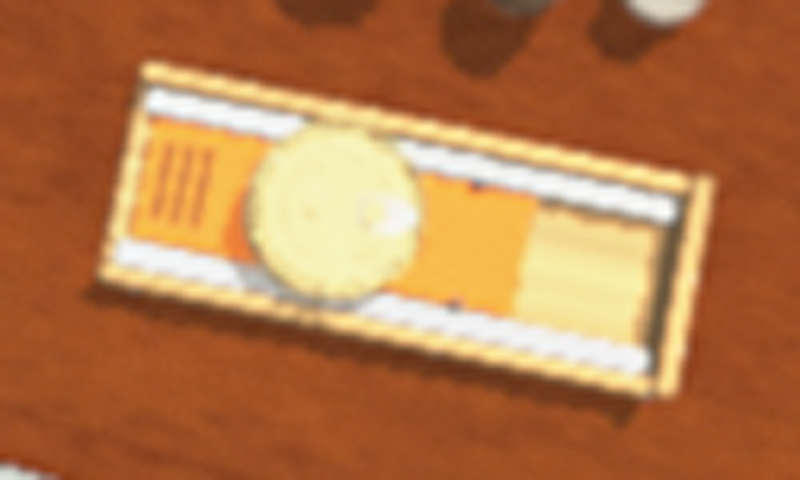

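The crop shows the tin (86 mm across, top at z≈66) at crop (333,212). The teeth are at (475,187) and (455,304), the black lines at about (182,186), and the end stop on the right. It's the right tin. Next I'll work out the rack frame.

Run:
```python
from h import *
from scipy.spatial.transform import Rotation as R
f=lambda c,z: cast("top",np.array(c)/6.4+[250-.42,170-.42],z)
t=f([[475,187],[455,304]],36);l=f([[182,186]],26);tin=f([[333,212]],68)
c=f([[148,66],[712,180],[676,396],[103,280]],40)   # outer corners approx
print(np.round(t,1),t.mean(0).round(1),l.round(1),tin.round(1));print(c.round(1))
a=t.mean(0)-l[0];print("len",np.hypot(*a[:2]),"yaw",np.degrees(np.arctan2(a[1],a[0])))
g1=c[1]-c[0];g2=f([[655,392]],40)[0]-c[3]
for g in(g1,g2):print(np.hypot(*g[:2]),np.degrees(np.arctan2(g[1],g[0])))
s=sensors.sense();print(R.from_euler('xyz',s['tcp_rot']).as_matrix().round(3))
T=np.array(camera_params("wrist")["world_from_camera"]);print(T.round(2))
```

```text
[[ 483.7 -359.2   36. ]
 [ 425.4 -349.6   36. ]] [ 454.6 -354.4   36. ] [[ 481.8 -214.3   26. ]] [[ 466.9 -284.8   68. ]]
[[ 539.9 -195.5   40. ]
 [ 489.5 -476.3   40. ]
 [ 382.5 -457.9   40. ]
 [ 433.1 -175.2   40. ]]
len 142.69814352272178 yaw -100.99573229976289
285.22489936725236 -100.16925655161947
276.70363419582884 -100.18090582205414
[[-0.927  0.375 -0.   ]
 [ 0.375  0.927 -0.001]
 [ 0.    -0.001 -1.   ]]
[[ 3.8000e-01  8.9000e-01  2.5000e-01  1.7192e+02]
 [ 9.3000e-01 -3.6000e-01 -1.0000e-01  6.0354e+02]
 [-0.0000e+00  2.7000e-01 -9.6000e-01  3.7372e+02]
 [ 0.0000e+00  0.0000e+00  0.0000e+00  1.0000e+00]]
```

```bash
cat >> h.py <<'E'
from scipy.spatial.transform import Rotation as Rr
YAW=np.radians(79.8); O=np.array([455.2,-357.]); D=np.array([-.177,-.984]); N=np.array([.984,-.177])
def delta(x,y,z):  # rack-frame target (mm) -> row
    s=sensors.sense();R0=Rr.from_euler('xyz',s['tcp_rot']);R1=Rr.from_euler('xyz',[np.pi,0,YAW])
    p=np.r_[O+D*x+N*y,z]
    print("rot",(R0.inv()*R1).as_rotvec().round(4),"shift m",(R0.inv().apply(p-s['eef_pos'])/1000).round(4))
    q=s['eef_pos'][:2]-O;print("rack xy",(q@D).round(1),(q@N).round(1),"z",s['eef_pos'][2].round(1),"F",s['contact_force'].round(1),"t",s['clock'],"op",s['opening'])
E
python3 -c "
from h import *
delta(-143,0,200)"
```

```text
rot [-1.000e-03  8.000e-04  1.364e+00] shift m [-0.5265 -0.6446  0.0314]
rack xy -881.9 -382.9 z 230.6 F [ 0.3 -1.2  0. ] t 0.1 op 0.9966672648380168
```

>>> move_arm([
  [0,0,1.364,-0.526,-0.645,0.031,0],
  [0,0,1.364,-0.526,-0.645,0.031,0],
  [0,0,1.364,-0.526,-0.645,0.031,0],
  [0,0,1.364,-0.526,-0.645,0.031,0],
  [0,0,1.364,-0.526,-0.645,0.031,0],
  [0,0,1.364,-0.526,-0.645,0.031,0],
  [0,0,1.364,-0.526,-0.645,0.031,0],
  [0,0,1.364,-0.526,-0.645,0.031,0],
])

```text
clock: 1.1
eef_pos: [382.1, 100.0, 212.7]
tcp_rot: [3.141, -0.0, 1.39]
contact_force: [1.1, 0.1, 0.8]
opening: 0.0
grasp_force: 0.0
```

```bash
python3 -c "
from h import *
delta(-143,0,200)"
```

```text
rot [ 0.0006 -0.0003 -0.0033] shift m [-0.2934  0.1538  0.0128]
rack xy -436.7 -152.8 z 212.7 F [1.1 0.1 0.8] t 1.1 op 0.00025207696855729947
```

>>> move_arm([
  [0,0,0,-0.293,0.154,0.013,0],
  [0,0,0,-0.293,0.154,0.013,0],
  [0,0,0,-0.293,0.154,0.013,0],
  [0,0,0,-0.293,0.154,0.013,0],
  [0,0,0,-0.293,0.154,0.013,0],
  [0,0,0,-0.293,0.154,0.013,0],
  [0,0,0,-0.293,0.154,0.013,0],
  [0,0,0,-0.293,0.154,0.013,0],
])

```text
clock: 2.1
eef_pos: [481.0, -212.3, 199.4]
tcp_rot: [-3.14, -0.001, 1.393]
contact_force: [0.3, 0.4, -0.0]
opening: -0.003
grasp_force: 0.0
```

Run:
```python
from h import *
im,d=grab_frame("wrist");cv2.imwrite("pics/w1.png",im[...,::-1]);np.savez("pics/w1.npz",im=im,d=d)
T=camera_params("wrist");np.savez("pics/w1p.npz",**T)
delta(-143,0,200)
```

```text
rot [-0.0008 -0.0005  0.0013] shift m [-0.0041  0.0001 -0.0004]
rack xy -147.1 -0.1 z 199.6 F [0.3 0.3 0.1] t 2.15 op -0.0022748128574802727
```

View pics/w1.png

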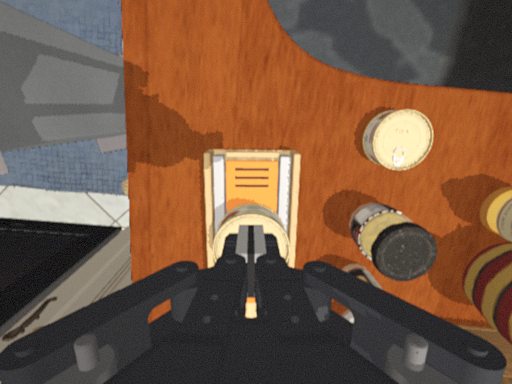

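The wrist view shows the black lines at about (252,177), the guides at columns ~208 and ~297, the sill at row ~154, the tin's rear edge at row ~208, and the closed fingers at column ~251. I'll check these against the rack frame.

Run:
```python
from h import *
Z=np.load("pics/w1.npz");im,d=Z["im"],Z["d"];P=cloud("wrist",d)
def rk(p): q=p[...,:2]-O; return np.stack([q@D,q@N,p[...,2]],-1)
hsv=cv2.cvtColor(im,cv2.COLOR_RGB2HSV)
g=cv2.cvtColor(im,cv2.COLOR_RGB2GRAY).astype(int)
print(g[160:196,252].tolist())
print("lines z26",rk(cast("wrist",[[235,170],[269,170],[235,186],[269,186],[252,177.5]],26)).round(1).tolist())
G=rk(P)
m=(hsv[...,0]<18)&(hsv[...,1]>170)&(hsv[...,2]>200);m[:155]=0;m[225:]=0;m[:,:215]=0;m[:,295:]=0
v,u=np.nonzero(m);q=G[m];print("treadle n",len(q),"z med",np.median(q[:,2]),"u",np.percentile(u,[1,99]),"v",np.percentile(v,[1,99]),"y",np.percentile(q[:,1],[2,98]).round(1),"xmin",np.percentile(q[:,0],[1]))
t=(G[...,2]>60)&(G[...,2]<75)&(abs(G[...,1])<55)&(G[...,0]<-60);t[230:]=0
q=G[t];print("tin top",len(q),q.min(0),np.median(q[:,2]));
c,r=cv2.minEnclosingCircle(q[:,:2].astype(np.float32));print(c,r)
s=(G[...,2]>36)&(G[...,2]<45)&(abs(G[...,1])<60);s[200:]=0;q=G[s];print("guides y",np.percentile(q[:,1],[1,99]),q[q[:,1]>0,1].mean(),q[q[:,1]<0,1].mean(), "z",np.median(q[:,2]),"xmin",np.percentile(q[:,0],1))
```

```text
[170, 184, 197, 200, 202, 201, 202, 194, 154, 103, 156, 194, 200, 201, 203, 200, 173, 111, 131, 187, 201, 202, 202, 200, 178, 114, 117, 180, 199, 201, 202, 199, 200, 200, 199, 201]
lines z26 [[-153.4, -18.7, 26.0], [-153.4, 21.6, 26.0], [-133.8, -18.9, 26.0], [-133.9, 22.0, 26.0], [-144.3, 1.5, 26.0]]
treadle n 290 z med 26.543655088787176 u [226. 276.] v [161. 209.] y [-29.3  24.7] xmin [-164.331813]
tin top 698 [-114.31979661  -35.46424497   60.00413269] 65.41374661043187
(-95.05348205566406, -0.08357429504394531) 35.39459228515625
guides y [-53.27816827  55.02686033] 50.81726752796137 -49.21200502270326 z 40.091261896111234 xmin -175.28964661935862
```

>>> move_arm([
  [0,0,0,-0.005,0.001,0.06,0],
  [0,0,0,-0.005,0.001,0.12,0],
  [0,0,0,-0.005,0.001,0.15,0],
  [0,0,0,-0.005,0.001,0.165,0],
  [0,0,0,-0.005,0.001,0.165,0],
])

```text
clock: 2.78
eef_pos: [481.6, -218.0, 34.6]
tcp_rot: [-3.141, -0.0, 1.394]
contact_force: [0.4, 0.9, 0.4]
opening: -0.002
grasp_force: 0.0
```

```bash
python3 -c "
from h import *
delta(-141,1,12)"
```

```text
rot [-0.0009 -0.0003  0.0011] shift m [-0.0005 -0.0004  0.0226]
rack xy -141.4 1.4 z 34.6 F [0.4 0.9 0.4] t 2.775 op -0.0015714008904933467
```

Now I'll press down in steps.

>>> move_arm([
  [0,0,0,0,0,0.008,0],
  [0,0,0,0,0,0.013,0],
  [0,0,0,0,0,0.017,0],
  [0,0,0,0,0,0.02,0],
  [0,0,0,0,0,0.022,0],
  [0,0,0,0,0,0.022,0],
])

```text
clock: 3.52
eef_pos: [482.9, -219.2, 13.9]
tcp_rot: [3.139, 0.0, 1.392]
contact_force: [-0.2, 1.8, 9.2]
opening: 0.003
grasp_force: 4.6
```

>>> move_arm([
  [0,0,0,0,0,0.002,0],
  [0,0,0,-0.006,-0.001,0.002,0],
  [0,0,0,-0.014,-0.001,0.002,0],
  [0,0,0,-0.022,-0.001,0.002,0],
  [0,0,0,-0.03,-0.001,0.002,0],
  [0,0,0,-0.038,-0.001,0.002,0],
  [0,0,0,-0.046,-0.001,0.002,0],
  [0,0,0,-0.054,-0.001,0.002,0],
])

```text
clock: 4.53
eef_pos: [472.1, -271.5, 12.0]
tcp_rot: [3.14, -0.001, 1.392]
contact_force: [1.3, 8.7, 11.2]
opening: 0.001
grasp_force: 5.4
```

Run:
```python
from h import *
im,d=grab_frame("top")
cv2.imwrite("pics/top2.png",cv2.resize(im[150:260,240:400],(800,550),interpolation=cv2.INTER_CUBIC)[...,::-1])
delta(-87,1,12)
```

```text
rot [ 0.0019 -0.0003 -0.0007] shift m [ 0.0007 -0.0006  0.    ]
rack xy -86.3 1.6 z 12.0 F [ 0.4  4.4 10.7] t 4.575 op 0.004222104980644757
```

View pics/top2.png

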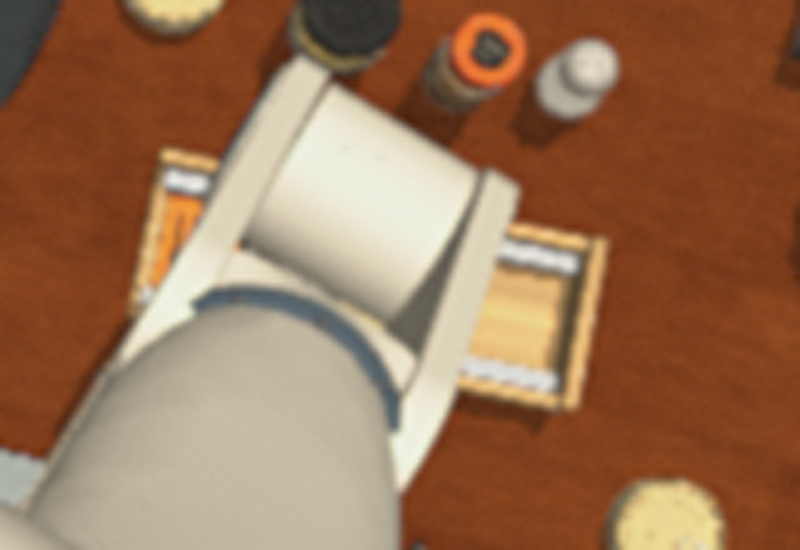

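The top view is blocked by the wrist, and the jars are untouched. The treadle is fully down (z 12, 11 N) and the push force is small, so I'll continue.

>>> move_arm([
  [0,0,0,-0.008,0,0,0],
  [0,0,0,-0.016,0,0,0],
  [0,0,0,-0.024,0,0,0],
  [0,0,0,-0.032,0,0,0],
  [0,0,0,-0.04,0,0,0],
  [0,0,0,-0.048,0,0,0],
  [0,0,0,-0.056,0,0,0],
  [0,0,0,-0.062,0,0,0],
])

```text
clock: 5.58
eef_pos: [461.0, -332.4, 12.0]
tcp_rot: [3.14, -0.001, 1.392]
contact_force: [1.6, 10.5, 12.1]
opening: -0.003
grasp_force: 6.1
```

Run:
```python
from h import *
im,d=grab_frame("scene")
cv2.imwrite("pics/s2.png",cv2.resize(im[150:270,230:390],(800,600),interpolation=cv2.INTER_CUBIC)[...,::-1])
delta(-5,1,12)
```

```text
rot [ 0.0015 -0.0006 -0.0008] shift m [-0.0196 -0.0004  0.    ]
rack xy -24.6 1.4 z 12.1 F [ 1.3  6.2 10.8] t 5.625 op -0.0012750594748685406
```

View pics/s2.png

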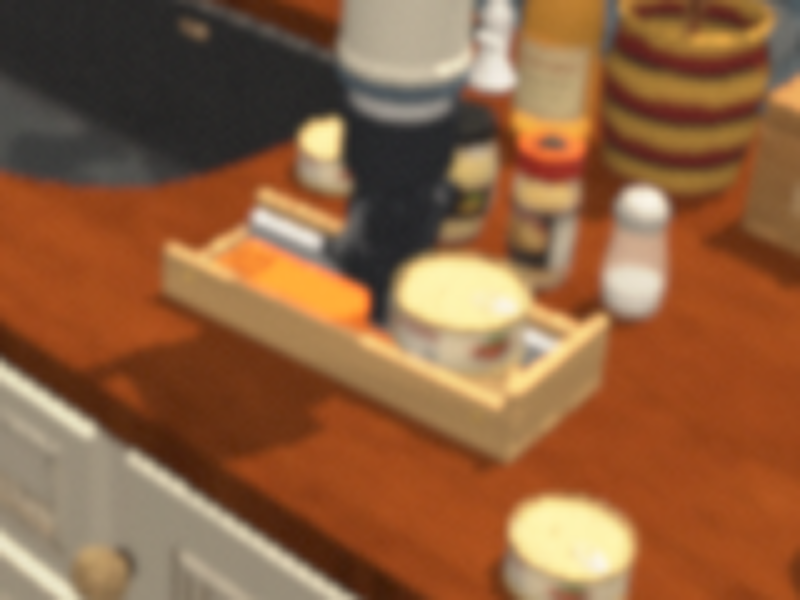

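The scene view shows the tin upright on the rails at crop (460,292), with the finger behind it at (390,280). I'll measure the tin's axis.

Run:
```python
from h import *
im,d=grab_frame("scene")
def rk(p): q=p[...,:2]-O; return np.stack([q@D,q@N,p[...,2]],-1)
print(rk(cast("scene",[[460/5+230-.4,292/5+150-.4]],68)).round(1))
G=rk(cloud("scene",d));m=(G[...,2]>63)&(G[...,2]<72)&(abs(G[...,1])<48)&(G[...,0]>-12)&(G[...,0]<110)
hsv=cv2.cvtColor(im,cv2.COLOR_RGB2HSV);m&=hsv[...,2]>150
q=G[m];print(len(q),np.percentile(q,[1,99],0).round(1).tolist(),cv2.minEnclosingCircle(q[:,:2].astype(np.float32)))
```

```text
[[34.9 -3.7 68. ]]
331 [[-6.1, -39.9, 63.2], [74.2, 43.0, 69.9]] ((34.33485794067383, 2.5418519973754883), 45.23134231567383)
```

>>> move_arm([
  [0,0,0,-0.005,0,0,0],
  [0,0,0,-0.01,0,0,0],
  [0,0,0,-0.014,0,0,0],
  [0,0,0,-0.017,0,0,0],
  [0,0,0,-0.017,0,0,0],
])

```text
clock: 6.3
eef_pos: [458.0, -349.3, 12.1]
tcp_rot: [3.14, -0.001, 1.392]
contact_force: [0.6, 6.4, 11.5]
opening: 0.003
grasp_force: 5.6
```

Run:
```python
from h import *
im,d=grab_frame("scene")
def rk(p): q=p[...,:2]-O; return np.stack([q@D,q@N,p[...,2]],-1)
G=rk(cloud("scene",d));m=(G[...,2]>63)&(G[...,2]<72)&(abs(G[...,1])<48)&(G[...,0]>-2)&(G[...,0]<120)
hsv=cv2.cvtColor(im,cv2.COLOR_RGB2HSV);m&=hsv[...,2]>150
q=G[m];print(len(q),np.percentile(q,[1,99],0).round(1).tolist(),cv2.minEnclosingCircle(q[:,:2].astype(np.float32)))
delta(-5,1,12)
```

```text
345 [[9.0, -41.3, 63.2], [91.7, 42.7, 70.0]] ((48.3609504699707, 1.1735126972198486), 46.148529052734375)
rot [ 0.0014 -0.0004 -0.0007] shift m [-0.0031 -0.0004  0.0001]
rack xy -8.1 1.4 z 12.1 F [ 0.5  7.3 11.8] t 6.35 op 0.0002257333015380526
```

The tin's axis is about 48 mm past the teeth. I'll ease back off it with the catch still down, then lift.

>>> move_arm([
  [0,0,0,0.004,0,0,0],
  [0,0,0,0.008,0,0,0],
  [0,0,0,0.008,0,-0.006,0],
  [0,0,0,0.008,0,-0.014,0],
  [0,0,0,0.008,0,-0.03,0],
  [0,0,0,0.008,0,-0.08,0],
  [0,0,0,0.008,0,-0.14,0],
  [0,0,0,0.008,0,-0.19,0],
])

```text
clock: 7.35
eef_pos: [458.5, -341.6, 203.7]
tcp_rot: [3.14, 0.0, 1.393]
contact_force: [0.6, -0.3, -0.2]
opening: 0.002
grasp_force: 0.0
```

>>> move_arm([
  [0,0,0,0.06,-0.02,0,0],
  [0,0,0,0.12,-0.04,0,0],
  [0,0,0,0.18,-0.06,0,0],
  [0,0,0,0.24,-0.08,0,0],
  [0,0,0,0.28,-0.1,0,0],
  [0,0,0,0.28,-0.1,0,0],
])

```text
clock: 8.1
eef_pos: [408.4, -46.0, 201.2]
tcp_rot: [-3.141, -0.001, 1.397]
contact_force: [-0.2, -0.9, 0.3]
opening: 0.001
grasp_force: 0.0
```

Run:
```python
from h import *
im,d=grab_frame("top");np.savez("pics/top3.npz",im=im,d=d)
cv2.imwrite("pics/top3.png",cv2.resize(im[150:260,240:400],(800,550),interpolation=cv2.INTER_CUBIC)[...,::-1])
def rk(p): q=p[...,:2]-O; return np.stack([q@D,q@N,p[...,2]],-1)
G=rk(cloud("top",d));m=(G[...,2]>60)&(G[...,2]<75)&(abs(G[...,1])<48)&(abs(G[...,0]-48)<60)
q=G[m];print(len(q),q.mean(0),cv2.minEnclosingCircle(q[:,:2].astype(np.float32)))
m=(abs(G[...,1])<22)&(G[...,0]>-130)&(G[...,0]<-20);print("treadle z",np.median(G[m][:,2]))
delta(-200,0,200)
```

```text
587 [49.00848046  3.56285371 65.24110178] ((48.704307556152344, 2.6505486965179443), 43.36772918701172)
treadle z 26.140051352619366
rot [0.0007 0.     0.0031] shift m [-0.097   0.0997  0.0014]
rack xy -296.6 -99.9 z 201.3 F [-0.  -0.6  0.2] t 8.15 op 0.0023715455936872214
```

View pics/top3.png

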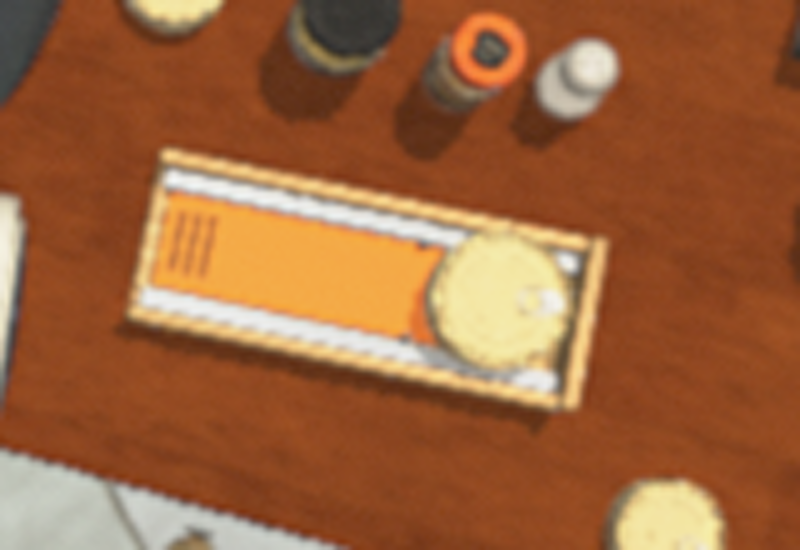

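The picture shows the tin in the bay at crop (500,300). The teeth are up behind it at (422,245) and (405,337), the treadle is back at z 26, the jars have not moved and the arm is clear.

```bash
python3 -c "
from rig import order
print(order.sign_off())"
```

```text
the job is handed in; nothing more can be done
None
```

The job is done and handed in: the tuna tin is in the end bay with its axis about 49 mm past the teeth, the catch has sprung up behind it, the arm is clear, and it took about 8 s of the 42 s limit.

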